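Slide the carrier under the drag spring

TASK

In the test fixture on the bench, press the aluminium carrier down hard against its sprung bed with the fingertips and, keeping it pressed down, slide it under the gate bar and the leaf spring until it is fully home against the end stop; then let go and leave it there under the spring. Push it only: do not lift the carrier, and leave the things lying around where they are.

Things in the scene. Friction and masses are not known exactly. Their poses are not given: they have to be found in the camera images.
- fixture: fixed test fixture, grey base 280x104 mm; origin on the bench (z = 0) in the lane's middle line, +x the sliding direction along the lane (to the robot's left, within 0.3 rad of world +y), z up. Two aluminium rails 64 mm apart, tops at 34 mm, flank the lane from x = -162 to 112 mm. The black sprung bed is its floor, top at 28 mm free, 20 mm fully pressed
- gate_mouth (a point): lower entry-side edge of the dark steel gate bar that crosses the lane, in its middle: fixture x = 20, y = 0, z = 39 mm. The bar runs from x = 20 to 34 mm, underside at 39 mm, top at 55 mm; its posts' screws reach 56 mm
- stop_face (a point): middle of the end stop's upper edge facing the carrier: fixture x = 95, y = 0, z = 44 mm. With the nose against it the carrier's origin is at fixture x = 25 mm and its thumb ridge stands 17 mm before the gate
- carrier: loose aluminium plate 140 (own x) x 60 x 16 mm, 0.2 to 0.31 kg, flat on the bed between the rails with 2 mm play a side, axes parallel to the fixture's; origin at the centre of its underside. Starts with its nose 5 to 35 mm before the gate, top at 44 mm, 5 mm too high for the gate: merely pushed, it butts against the bar. Fully pressed its top is at 36 mm, 3 mm below the bar
- press_point (a point): where to press: on the carrier's top face, middle of the dark thumb pad (carrier x = -44, y = 0, z = 16 mm). The pad is flat, 38 mm long; in front of it a ridge 6 mm high, 50 mm wide crosses the carrier from x = -27 to -22 mm. A fingertip here moves the carrier by friction or by pushing on the ridge
- nose (a point): middle of the carrier's upper front edge (carrier x = 70, y = 0, z = 16 mm)
- bed (a joint): how far the sprung bed is down, m: 0 free, 0.008 fully down on a hard stop. With the carrier on it, it begins to sink at about 4 N of push and is fully down at about 11 N; it must be 0.005 or more down for the carrier to enter the gate. Under the gate, let go, it lifts the carrier 3 mm against the bar and stays
- leaf (a joint): lift of the steel leaf spring (45 mm long, 30 mm wide, hinged at the gate's far side, fixture x = 36, z = 47 mm, sloping down towards the stop), rad: 0 free, about 0.1 to 0.25 when it rides on the carrier's top, which it presses with 4 to 6 N; the carrier's nose lifts it as it slides in
- attenuator: small die-cast metal box with a connector, 37x84x27 mm; a bystander, origin at the centre of its underside
- tin: small round tin with dark lid, 30 across, 20 high mm; a bystander, origin at the centre of its underside
- wick: stack of small round tins, 40 across, 29 high mm; a bystander, origin at the centre of its underside
- pliers: long-nose pliers lying flat, 43x147x12 mm; a bystander, origin at the centre of its underside
Not all that is in view belongs to the job. Of the things shaped like the carrier, the aluminium one is meant.

How it is judged (in metres and radians):
On the way:
1. the fingers press the carrier and its bed down (value of joint bed above 0.004 m and contact force between the fingers and carrier above 3 N), for 0.1 s.
At the end, for the whole second after the job is handed in: the carrier lies flat in the lane under the gate bar, its nose within 4 mm of the end stop, the leaf spring riding on its top, at rest and let go (x of carrier in the frame of fixture between 0.021 and 0.029 m and z of carrier in the frame of fixture below 0.026 m and value of joint leaf between 0.08 and 0.3 rad and angle between carrier's own z axis and vertical below 0.06 rad and linear speed of carrier below 0.01 m/s); the robot touches nothing.
It fails at once if the carrier is lifted more than 12 mm off its starting height (z of carrier in the frame of fixture above 0.04 m).
It fails at once if a bystander is moved more than 20 mm (distance of any of attenuator, tin, wick, pliers from where it was at the start of the episode above 0.02 m).
It also fails if it takes over 35 s, if anything falls off the work surface, if the arm or the gripper's body presses on something with over 40 N, if the wrist force passes 120 N, or if a joint passes its speed limit or range.

ROBOT

A 7-joint arm with a two-finger parallel gripper is mounted at the origin on a cart in front of the work surface, level with it; the furniture and walls round the work are solid. World frame = base frame: x ahead of the robot, y to its left, z up, the work surface at z = 0. Lengths are in mm, angles in rad, forces in N, time in s.
With the tool pointing down it reaches from about 400 to 925 mm from the base axis. Payload 4.1 kg.
Tool frame: the origin (TCP) lies on the mounting face of the last link; the fingertips stand 173 mm ahead of it and the grasp point (between the pads) lies 155 mm ahead of it; z points along the fingers, y is the line along which they close (so a half turn about z gives the same grasp; the last joint's range is limited). The gripper opens to 85 mm and grips with 20 to 120 N. Pads are 22 mm wide; open, the fingers measure 114 mm over their backs; the gripper's body (76 mm by 85 mm) begins 54 mm behind the grasp point. The pads swing forward as they close: fully open they stand 13 mm farther back than shut.
Start: joints at [-1.221, 0.398, 0.045, 1.537, -0.019, 1.207, -0.051], TCP at [282, 585.657, 404.747] pointing down, gripper open.
Joint ranges: [-2.82, 2.82], [-0.49, 2.23], [-1.37, 1.46], [0, 2.46], [-1.36, 4.5], [0.23, 2], [-2.94, 2.94]. Speed limits (rad/s): [2.57, 2.57, 3.14, 3.14, 3.14, 3.14, 3.14].

INTERFACE

Orientations are given as a rotation vector (axis times angle).
In Python, from rig import robot gives the robot as it stands.
- The arm moves only by the shell command python3 -m crank 'ROWS' [FORCE]. ROWS is a JSON object of lists of equal length, an entry for each row: "grip": the closure, from 0 (fully open) to 1 (shut); "translation": the shift along the world's x, y, z in cm, a list of three; "angular": the turn, a rotation vector about the world's x, y, z in rad, a list of three. A call has 1 to 8 rows; each row is the pose to reach, as a shift and turn from the pose commanded when the call began; what a row does not reach only later rows make up. A row lasts 1/12 s, in which the tool goes at most 41.7 mm and 7.16 degrees, less where a joint would pass 70% of its speed; a pose out of reach is approached as far as the arm can. A call with a gripper value outside its range is refused whole. The fingers move at their own pace and stop on an object; FORCE is the grip in N (left out, the last holds). Time passes only in rows, so rows that repeat a pose let the fingers close. It gives the time, the measured TCP pose, the force, the opening and the grip force at its end, in the units of the state.
- robot.get_obs(): the state, without advancing time (a new reading comes with each control period).
- robot.read_camera(name): name is "scene" or "top" or "wrist"; returns a dict with "color" (384x512x3 uint8, red, green, blue), "K" (3x3 intrinsics, pixels), "origin" and "rotation" of the camera in the world. Camera axes: x right, y up, looking along -z (the intrinsics and any distortion apply to the point x, -y, -z); pixel columns grow to the right and rows downward; lengths in mm; the calibration is good to about 2 mm. A picture is of the moment at which its call begins. There is no depth.
- robot.close_job(): hands the job in; it is judged then, once.
Trained networks look in a picture, given as the dict that the camera call returned (one of the last four; its "shot" number tells which), for a name from the list of things; names that differ only in an ending like _2 or _b are one class to them, and where a whole thing is asked for, a point or a joint stands for the part that bears it (a point fixed in the world has none). Each returns a list of dicts, best first, with "p" (0 to 1); they miss things now and then, are a little off and sometimes report something else, mostly with a low value. They report only what shows in the picture. A call takes as long as a camera call. They do not tell look-alikes from the thing itself.
- robot.look_for(picture, thing): "box" ([centre column, centre row, width, height] in pixels, round what is visible of it).
The state is a dict: "t": time; "qpos": joint angles; "qd": joint speeds; "joint_efforts": joint torques, N m; "tcp_pos": TCP position; "orientation": TCP orientation; "wrist_force": force on the tool from outside, world axes, zero at the start; "ft_torque": the same for the moment, N m; "opening": finger opening in mm; "gripper_force": force on a finger pad.
Only numpy, scipy, OpenCV 4.12 (cv2) and the standard library are available. Lean on these libraries where they do the work, as an engineer would, in place of code of your own. Each camera call takes 0.05 s, during which the arm holds its last target. There are 200 camera calls.

## Working session

There is one attempt and no reset: what is moved stays moved. The work goes in short steps, Python scripts to look and compute and a shell command to move; the robot and the scene stay as the last step left them, time stands still between calls to the robot, and variables do not carry over. Pictures are saved under pics/ and viewed, at most 10 in all, crops included, and the job is handed in when it is done.

```bash
mkdir -p pics; ls
python3 - <<'E'
from rig import robot
import cv2
o=robot.get_obs();print({k:o[k] for k in('t','tcp_pos','orientation','opening')})
for n in("scene","top"):
    p=robot.read_camera(n)
    print(n,p['K'],p['origin'],p['rotation'],[k for k in p])
    for th in("fixture","carrier","gate_mouth","attenuator","tin","wick","pliers"):
        try: print(th,[(d['p'],[round(v) for v in d['box']]) for d in robot.look_for(p,th)][:4])
        except Exception as e: print(th,e)
    cv2.imwrite(f"pics/{n}0.png",p['color'][:,:,::-1])
E
```

```text
pics
{'t': 0.0, 'tcp_pos': array([281.86639157, 585.38075979, 403.67446362]), 'orientation': array([-6.98826876e-01, -3.06258558e+00,  2.96583346e-03]), 'opening': 85.26290180218174}
scene [[421.95478705   0.         252.63776687]
 [  0.         421.95478705 193.32129908]
 [  0.           0.           1.        ]] [ -10.60936338 -796.42017905  426.20845949] [ 1.12057273 -0.36543185 -0.51872724] ['color', 'K', 'origin', 'rotation', 'shot']
fixture [(0.87, [277, 216, 89, 78])]
carrier [(0.96, [382, 282, 61, 59]), (0.7, [215, 266, 83, 34]), (0.64, [274, 212, 48, 41]), (0.56, [198, 182, 38, 28])]
gate_mouth [(0.78, [273, 219, 89, 71])]
attenuator [(0.97, [208, 205, 36, 17])]
tin [(0.68, [294, 204, 18, 9])]
wick [(0.67, [328, 221, 21, 18]), (0.22, [274, 218, 90, 70])]
pliers [(0.7, [232, 232, 20, 35])]
top [[490.32911932   0.         260.68518951]
 [  0.         490.32911932 191.35139979]
 [  0.           0.           1.        ]] [ 350.94995891 -144.60742456 1284.48578821] [ 0.07616121 -0.07135542 -1.54820992] ['color', 'K', 'origin', 'rotation', 'shot']
fixture [(0.85, [257, 180, 113, 65])]
carrier [(0.77, [269, 182, 54, 37]), (0.74, [369, 175, 59, 49]), (0.7, [155, 193, 61, 34]), (0.55, [296, 255, 56, 49])]
gate_mouth [(0.89, [258, 180, 112, 67])]
attenuator [(0.76, [202, 209, 18, 30])]
tin []
wick [(0.78, [294, 147, 15, 19]), (0.71, [256, 179, 111, 67]), (0.39, [269, 184, 58, 36])]
pliers [(0.81, [255, 225, 51, 23]), (0.64, [258, 181, 113, 66])]
```

Run:
```python
import cv2,numpy as np
a=cv2.imread("pics/top0.png");b=cv2.imread("pics/scene0.png")
cv2.imwrite("pics/m0.png",cv2.resize(a[110:300,110:430],None,fx=2.5,fy=2.5,interpolation=cv2.INTER_CUBIC))
```

```text
(no output)
```

View pics/m0.png

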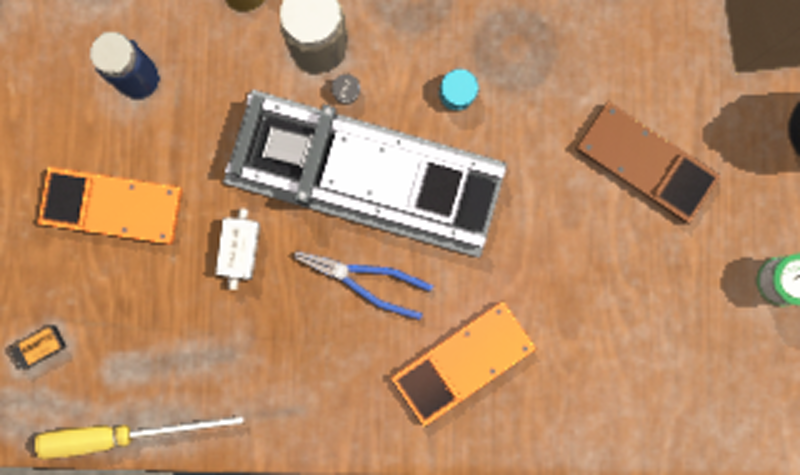

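View pics/scene0.png

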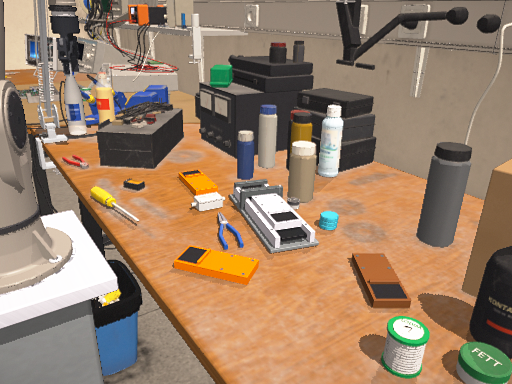

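The aluminium carrier is the white plate inside the fixture: its dark pad is at crop (437,190), which is top px (285,186), and the gate bar is at crop (316,155). The look-alikes are orange at top (155,193) and (296,255), and brown at (369,175). None of these is in the fixture. Next I'll localise it.

```bash
cat > h.py <<'E'
import numpy as np
from scipy.spatial.transform import Rotation as R
def rot(p):
    r=np.array(p['rotation']); return R.from_rotvec(r).as_matrix() if r.size==3 else r
def ray(p,u,v,z):
    K=p['K'];d=rot(p)@np.array([(u-K[0,2])/K[0,0],-(v-K[1,2])/K[1,1],-1.])
    o=np.array(p['origin']);return o+d*(z-o[2])/d[2]
def proj(p,X):
    c=(np.asarray(X)-p['origin'])@rot(p);K=p['K']
    return np.c_[K[0,2]+K[0,0]*c[:,0]/-c[:,2],K[1,2]-K[1,1]*c[:,1]/-c[:,2]]
E
python3 - <<'E'
from rig import robot
from h import *
import cv2
p=robot.read_camera("top")
f=lambda x,y,z:ray(p,110+x/2.5,110+y/2.5,z).round(1)
for n,x,y,z in [("postTop+y?",328,112,56),("post2",303,197,56),("padc",438,190,44),("railend a",505,165,34),("railend b",478,250,34),
 ("rail start a",255,95,34),("rail start b",228,182,34),("bottle base",318,62,0),("navy",140,90,0),("tin",345,95,10),("att",235,250,20),("pliers tip",296,256,5)]: print(n,f(x,y,z))
o=robot.get_obs();M=R.from_rotvec(o['orientation']).as_matrix();print(M.round(3))
im=cv2.resize(p['color'][135:220,190:320],None,fx=6,fy=6,interpolation=cv2.INTER_CUBIC)
cv2.imwrite("pics/c1.png",im[:,:,::-1])
E
```

```text
postTop+y? [558.9 -88.2  56. ]
post2 [471.8 -65.2  56. ]
padc [ 483.1 -201.6   44. ]
railend a [ 511.4 -270.4   34. ]
railend b [ 423.4 -243.9   34. ]
rail start a [578.8 -11.3  34. ]
rail start b [487.8  13.6  34. ]
bottle base [622.  -73.7   0. ]
navy [587.8 114.6   0. ]
tin [ 585.2 -103.6   10. ]
att [418.9   5.8  20. ]
pliers tip [414.8 -56.3   5. ]
[[-0.901  0.434  0.   ]
 [ 0.434  0.901  0.   ]
 [ 0.     0.    -1.   ]]
```

View pics/c1.png

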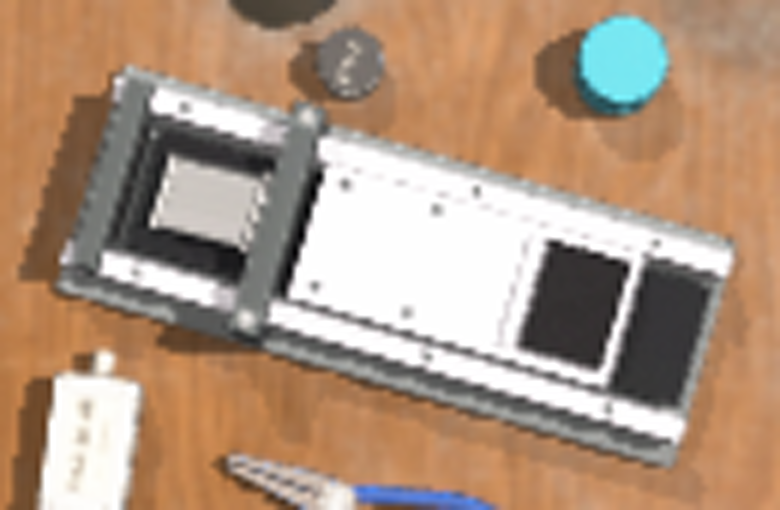

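The crop shows the aluminium plate in the fixture. The pad centre is at crop (575,305), the gate screws are at (311,118) and (243,318), and the nose is about at the bar's right edge. Next I'll get the fixture axis and the pad position.

Run:
```python
from rig import robot
from h import *
p=robot.read_camera("top")
f=lambda x,y,z:ray(p,190+(x-2.5)/6,135+(y-2.5)/6,z)
s1,s2=f(311,118,56),f(243,318,56);m=(s1+s2)/2
pad=np.mean([f(*q,44) for q in[(548,240),(632,262),(602,370),(520,347)]],axis=0)
print("screws",s1,s2,"mid",m,"pad",pad)
d=m-pad;print("axis yaw offset pad->gate",np.arctan2(-d[0],d[1]),np.hypot(*d[:2]))
d=s1-s2;print("from screws",np.arctan2(d[1],d[0]))
a,b=f(345,145,34),f(730,250,34);d=a-b;print("rail",np.arctan2(-d[0],d[1]))
a,b=f(280,308,34),f(680,418,34);d=a-b;print("rail2",np.arctan2(-d[0],d[1]))
```

```text
screws [560.36744965 -88.73022107  56.        ] [474.85195099 -62.32294324  56.        ] mid [517.60970032 -75.52658216  56.        ] pad [ 484.74072154 -202.32610534   44.        ]
axis yaw offset pad->gate -0.2536373563110618 130.9904150953437
from screws -0.29951148863830307
rail -0.24766736469655992
rail2 -0.248180241038063
```

```bash
python3 -m crank '{"grip":[1,1,1,1,1,1,1,1],"translation":[[1.3,-3.7,0],[2.6,-7.5,0],[4,-11.2,0],[5.5,-15,0],[7,-18.7,0],[8.5,-22.5,0],[10,-26.2,0],[12,-30,0]],"angular":[[0,0,-0.1],[0,0,-0.2],[0,0,-0.3],[0,0,-0.4],[0,0,-0.5],[0,0,-0.6],[0,0,-0.7],[0,0,-0.8]]}' 40
```

```text
t: 1.57
tcp_pos: [401.2, 284.9, 405.0]
orientation: [-1.841, -2.545, -0.001]
wrist_force: [0.5, 0.4, -0.2]
opening: -0.2
gripper_force: 0.0
```

```bash
python3 -m crank '{"grip":[1,1,1,1,1,1,1,1],"translation":[[1,-4,0],[2,-8,0],[3,-12,0],[4,-16,0],[5,-20,0],[6,-24,0],[7,-28,0],[8,-32,0]],"angular":[[0,0,-0.07],[0,0,-0.14],[0,0,-0.21],[0,0,-0.29],[0,0,-0.36],[0,0,-0.43],[0,0,-0.5],[0,0,-0.572]]}'
python3 -m crank '{"grip":[1,1,1,1,1,1,1,1],"translation":[[0,-4,-1],[0.1,-8,-3],[0.2,-12,-6],[0.3,-16.5,-9],[0.3,-16.7,-12],[0.3,-16.7,-14],[0.3,-16.7,-14],[0.3,-16.7,-14]],"angular":[[0,0,0],[0,0,0],[0,0,0],[0,0,0],[0,0,0],[0,0,0],[0,0,0],[0,0,0]]}'
python3 - <<'E'
from rig import robot
from h import *
import cv2
o=robot.get_obs();print(o['tcp_pos'],R.from_rotvec(o['orientation']).as_matrix().round(3),o['wrist_force'])
a=robot.read_camera("top");b=robot.read_camera("wrist")
A=cv2.resize(a['color'][120:240,190:330],(560,480),interpolation=cv2.INTER_CUBIC)
cv2.imwrite("pics/d_top.png",A[:,:,::-1]);cv2.imwrite("pics/d_wrist.png",b['color'][:,:,::-1])
t=o['tcp_pos']+np.array([0,0,-173]);print(proj(a,[t]),proj(b,[t]))
pr=proj(b,[[484.7,-202.3,44]]);print("pad in wrist",pr)
E
```

```text
t: 2.23
tcp_pos: [481.4, -35.3, 405.3]
orientation: [2.484, 1.923, 0.003]
wrist_force: [1.1, 0.2, -1.0]
opening: -0.1
gripper_force: 0.0
t: 2.9
tcp_pos: [484.0, -200.1, 264.1]
orientation: [-2.48, -1.925, 0.003]
wrist_force: [-0.5, -0.6, 0.4]
opening: -0.2
gripper_force: 0.0
[ 484.0368945  -200.0787091   264.08549369] [[ 0.248  0.969 -0.003]
 [ 0.969 -0.248  0.001]
 [-0.    -0.003 -1.   ]] [-0.50440609 -0.60180069  0.44775426]
[[285.50814847 183.58189247]] [[255.62039768 266.7194417 ]]
pad in wrist [[258.31796657 230.82226325]]
```

View pics/d_wrist.png

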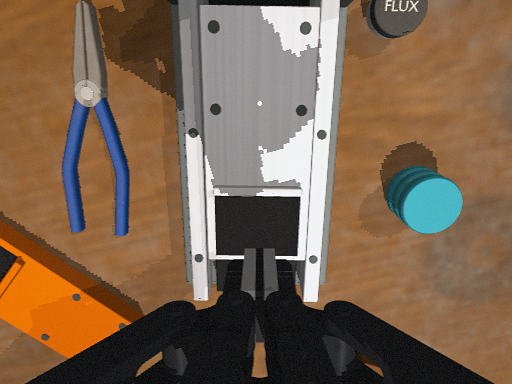

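The wrist view shows the pad at columns 215–300 and rows 196–258, which matches the prediction (258,231). The fingers are aligned behind the ridge at row 190. Next I press down.

```bash
python3 -m crank '{"grip":[1,1,1,1,1,1,1],"translation":[[0,0.2,-2],[0,0.2,-4],[0,0.2,-4.6],[0,0.2,-5],[0,0.2,-5.4],[0,0.2,-5.6],[0,0.2,-5.6]],"angular":[[0,0,0],[0,0,0],[0,0,0],[0,0,0],[0,0,0],[0,0,0],[0,0,0]]}'
```

```text
t: 3.58
tcp_pos: [485.0, -197.3, 210.5]
orientation: [-2.479, -1.928, -0.004]
wrist_force: [-3.1, 4.2, 9.3]
opening: -0.0
gripper_force: 4.8
```

```bash
python3 -m crank '{"grip":[1,1,1,1],"translation":[[0,0,-0.2],[0,0,-0.4],[0,0,-0.6],[0,0,-0.6]],"angular":[[0,0,0],[0,0,0],[0,0,0],[0,0,0]]}'
```

```text
t: 3.92
tcp_pos: [485.1, -198.2, 208.7]
orientation: [-2.477, -1.925, -0.008]
wrist_force: [-13.1, 8.0, 44.0]
opening: 0.1
gripper_force: 22.3
```

```bash
python3 -m crank '{"grip":[1,1,1,1,1,1,1,1],"translation":[[0,0,0.2],[0.12,0.49,0.2],[0.25,0.97,0.2],[0.37,1.45,0.2],[0.49,1.94,0.2],[0.62,2.42,0.2],[0.74,2.9,0.2],[0.86,3.4,0.2]],"angular":[[0,0,0],[0,0,0],[0,0,0],[0,0,0],[0,0,0],[0,0,0],[0,0,0],[0,0,0]]}'
python3 - <<'E'
from rig import robot
import cv2
b=robot.read_camera("wrist");cv2.imwrite("pics/e_wrist.png",b['color'][:,:,::-1])
E
```

```text
t: 4.58
tcp_pos: [493.6, -170.5, 209.3]
orientation: [2.475, 1.914, 0.0]
wrist_force: [-4.8, -11.2, 16.3]
opening: 0.2
gripper_force: 12.1
```

View pics/e_wrist.png

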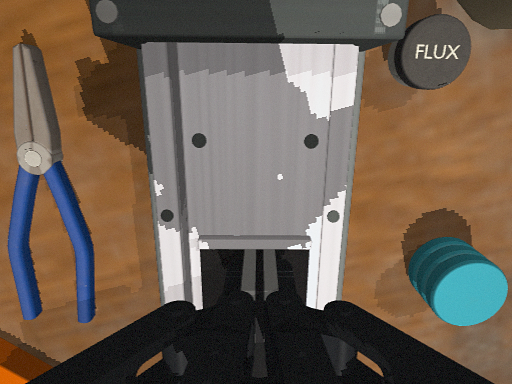

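The wrist view shows the front screw pair and the nose already under the bar. The ridge is at row 242, just ahead of the tips. I'll continue the slide.

```bash
python3 -m crank '{"grip":[1,1,1,1,1,1,1,1],"translation":[[0.12,0.49,-0.1],[0.25,0.97,-0.1],[0.37,1.45,-0.1],[0.49,1.94,-0.1],[0.62,2.42,-0.1],[0.74,2.9,-0.1],[0.86,3.4,-0.1],[0.98,3.88,-0.1]],"angular":[[0,0,0],[0,0,0],[0,0,0],[0,0,0],[0,0,0],[0,0,0],[0,0,0],[0,0,0]]}'
```

```text
t: 5.3
tcp_pos: [502.7, -135.8, 209.3]
orientation: [2.473, 1.909, -0.005]
wrist_force: [-10.5, -22.7, 24.4]
opening: -0.0
gripper_force: 16.5
```

```bash
python3 -m crank '{"grip":[1,1,1,1,1,1,1],"translation":[[0.1,0.4,0],[0.2,0.8,0],[0.3,1.2,0],[0.4,1.6,0],[0.5,2.0,0],[0.5,2.0,0],[0.5,2.0,0]],"angular":[[0,0,0],[0,0,0],[0,0,0],[0,0,0],[0,0,0],[0,0,0],[0,0,0]]}'
python3 - <<'E'
from rig import robot
from h import *
import cv2
b=robot.read_camera("wrist");cv2.imwrite("pics/f_wrist.png",b['color'][:,:,::-1])
E
```

```text
t: 5.88
tcp_pos: [508.1, -115.7, 209.3]
orientation: [2.474, 1.909, -0.003]
wrist_force: [-9.9, -20.1, 25.4]
opening: 0.4
gripper_force: 16.7
```

View pics/f_wrist.png

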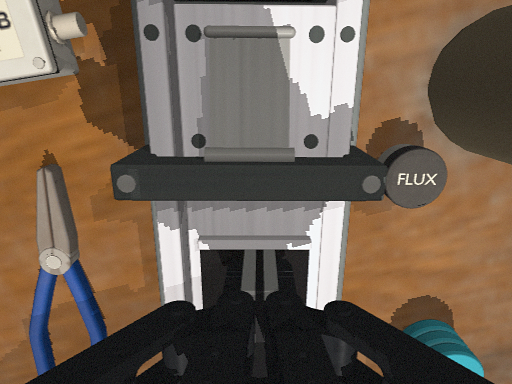

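```bash
python3 -m crank '{"grip":[1,1,1,1,1,1],"translation":[[0.07,0.3,0],[0.15,0.6,0],[0.22,0.9,0],[0.25,1.0,0],[0.25,1.0,0],[0.25,1.0,0]],"angular":[[0,0,0],[0,0,0],[0,0,0],[0,0,0],[0,0,0],[0,0,0]]}'
python3 - <<'E'
from rig import robot
from h import *
import cv2
b=robot.read_camera("wrist");cv2.imwrite("pics/g_wrist.png",b['color'][:,:,::-1])
u=np.array([.247,.969,0]);g=np.array([517.6,-75.5,0])-27*u
print([ (n,proj(b,[g+x*u+[0,0,z]]).round(0)) for n,x,z in[("gate top",20,55),("ridge front",3,42),("stop edge",95,44),("nose -4",91,36)]])
E
```

```text
t: 6.43
tcp_pos: [509.7, -109.3, 209.3]
orientation: [2.474, 1.904, -0.009]
wrist_force: [-10.8, -28.2, 24.1]
opening: -0.1
gripper_force: 20.8
[('gate top', array([[250., 222.]])), ('ridge front', array([[251., 246.]])), ('stop edge', array([[247.,   7.]])), ('nose -4', array([[247.,  24.]]))]
```

View pics/g_wrist.png

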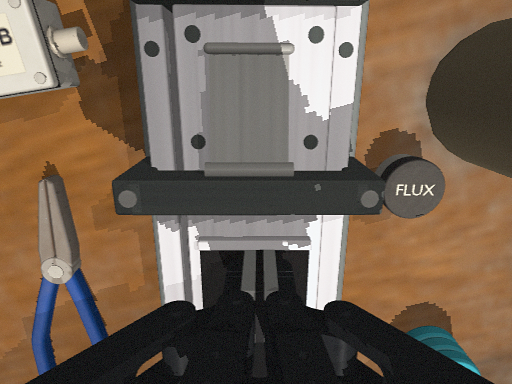

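```bash
python3 -m crank '{"grip":[1,1,1,1,1,1],"translation":[[0.07,0.3,0],[0.15,0.6,0],[0.2,0.8,0],[0.2,0.8,0],[0.2,0.8,0],[0.2,0.8,0]],"angular":[[0,0,0],[0,0,0],[0,0,0],[0,0,0],[0,0,0],[0,0,0]]}'
```

```text
t: 6.98
tcp_pos: [509.9, -107.4, 209.3]
orientation: [2.472, 1.894, -0.019]
wrist_force: [-13.5, -41.2, 23.8]
opening: 0.1
gripper_force: 25.5
```

It stalled with rising force, so it's at the stop. Next I ease off the horizontal load, then lift clear.

```bash
python3 -m crank '{"grip":[1,1,1,1,1,1],"translation":[[-0.1,-0.4,0],[-0.2,-0.8,0],[-0.22,-0.9,0.2],[-0.25,-1.0,0.5],[-0.27,-1.1,0.9],[-0.3,-1.2,1.4]],"angular":[[0,0,0],[0,0,0],[0,0,0],[0,0,0],[0,0,0],[0,0,0]]}'
python3 -m crank '{"grip":[1,1,1,1,1],"translation":[[0,-0.2,1.5],[0,-0.5,3],[0,-1,5],[0,-1,7],[0,-1,7]],"angular":[[0,0,0],[0,0,0],[0,0,0],[0,0,0],[0,0,0]]}'
python3 - <<'E'
from rig import robot
from h import *
import cv2
b=robot.read_camera("wrist");cv2.imwrite("pics/h_wrist.png",b['color'][:,:,::-1])
u=np.array([.247,.969,0]);g=np.array([517.6,-75.5,0])-27*u
print([ (n,proj(b,[g+x*u+[0,0,z]]).round(0)) for n,x,z in[("gate top",20,55),("screws",27,56),("ridge front top",3,45),("ridge rear top",-2,45),("carrier rear",-45,39),("stop edge",95,44),("nose home",95,39)]])
E
```

```text
t: 7.48
tcp_pos: [508.6, -105.1, 219.4]
orientation: [2.482, 1.914, -0.003]
wrist_force: [0.6, 0.6, 0.6]
opening: 0.3
gripper_force: 0.0
t: 7.9
tcp_pos: [511.4, -110.6, 292.8]
orientation: [2.476, 1.922, 0.012]
wrist_force: [0.8, 0.2, -0.2]
opening: -0.0
gripper_force: 0.0
[('gate top', array([[250., 175.]])), ('screws', array([[250., 164.]])), ('ridge front top', array([[250., 196.]])), ('ridge rear top', array([[250., 203.]])), ('carrier rear', array([[251., 257.]])), ('stop edge', array([[249.,  44.]])), ('nose home', array([[249.,  45.]]))]
```

View pics/h_wrist.png

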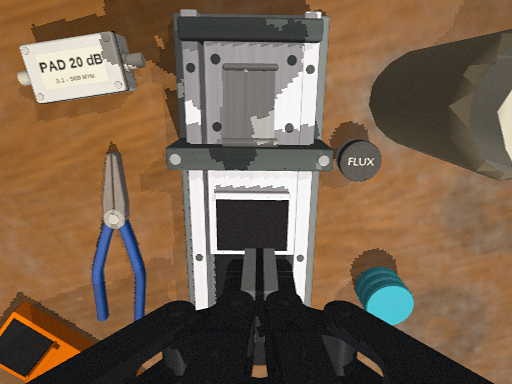

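The final view shows the nose flush with the stop at row 41 with no gap. The ridge (rows 192–198) and the rear edge (row 254) are where they should be, the leaf lies on top, and nothing is being touched.

```bash
python3 -c "
from rig import robot
print(robot.close_job())"
```

```text
the job is handed in; nothing more can be done
None
```

I pressed the carrier down, slid it under the gate bar and leaf spring to the end stop, and let go. The last picture shows it home with no gap at the stop and the bystanders in view unmoved. I handed the job in about 8 s into the 35 s limit; the system gave no verdict.

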